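# Put the loose stone vials away in the case

## Task

Swing the lid of the black stone case up past vertical so that it stays open by itself, then, because some of the wells without a vial hide a low black jar, feel down into such wells with the empty fingers, closed so that they fit, until you have touched the bottom of an empty one. Only then stand the two vials that were left out on the bench upright in empty wells, each right down on the floor of its own well, and let go. Leave the vials already stored, the glue bottle and the two loose pens as they are.

Things in the scene. Friction and masses are not known exactly. Their poses are not given: they have to be found in the camera images.
- case: the stone case's base, fixed to the bench: a black box 144 mm (x) by 189 mm (y), front (latches) towards -x, lid hinged on its far (+x) rim; origin at the centre of its underside. 12 square wells 42 mm wide: centres at x = -45, 0, 45 and y = -67.5, -22.5, 22.5, 67.5 mm in this frame. Well floors at z = 6 mm, tops of the 3 mm dividers at z = 46, outer rim (6 mm thick) at z = 52
- wells_mid (a point): centre of the block of wells, level with the dividers' tops, 46 mm above the case's underside. Five wells hold a stored vial, standing on the floor and rising 32 mm above this level; of the other seven, four hold a low black jar (36 mm diameter, 22 mm tall, its top 18 mm below this level) and three are empty (floor 40 mm below). Which are which changes every time
- lid (a joint): angle of the case's lid, rad: 0 shut, 2.35 fully open against its stop, leaning back beyond the far rim. Hinge along the case's y axis. The lid (about 0.35 kg, hollow shell 144 x 189 x 40 mm, free hinge, lightly damped) falls shut if let go below about 1.15 rad and falls slowly open to its stop beyond about 1.3 rad
- lid_hinge (a point): middle of the lid's hinge line, at x = 72, y = 0, z = 52 mm in the case's frame
- lid_handle (a point): middle of the round steel bar of the lid's bow handle: bar 9 mm diameter and 90 mm long, parallel to the hinge, 33 mm above the lid's top, 122 mm before the hinge line and 73 mm above it when shut. This is the point to hold the bar
- vial_a: clear plastic stone vial with an aluminium screw cap, upright cylinder 32 mm diameter and 72 mm tall (cap the top 17 mm), about 50 g; origin at the centre of its underside, z up its axis; left out on the bench, to be put away
- vial_b: clear plastic stone vial with an aluminium screw cap, upright cylinder 32 mm diameter and 72 mm tall (cap the top 17 mm), about 50 g; origin at the centre of its underside, z up its axis; left out on the bench, to be put away
- stored_1: clear plastic stone vial with an aluminium screw cap, upright cylinder 32 mm diameter and 72 mm tall (cap the top 17 mm), about 50 g; origin at the centre of its underside, z up its axis; already stored in a well of the case; leave it there
- stored_2: clear plastic stone vial with an aluminium screw cap, upright cylinder 32 mm diameter and 72 mm tall (cap the top 17 mm), about 50 g; origin at the centre of its underside, z up its axis; already stored in a well of the case; leave it there
- stored_3: clear plastic stone vial with an aluminium screw cap, upright cylinder 32 mm diameter and 72 mm tall (cap the top 17 mm), about 50 g; origin at the centre of its underside, z up its axis; already stored in a well of the case; leave it there
- stored_4: clear plastic stone vial with an aluminium screw cap, upright cylinder 32 mm diameter and 72 mm tall (cap the top 17 mm), about 50 g; origin at the centre of its underside, z up its axis; already stored in a well of the case; leave it there
- stored_5: clear plastic stone vial with an aluminium screw cap, upright cylinder 32 mm diameter and 72 mm tall (cap the top 17 mm), about 50 g; origin at the centre of its underside, z up its axis; already stored in a well of the case; leave it there
- glue: white glue bottle standing on the bench, 36 mm diameter, 85 mm tall; origin at the centre of its underside; leave alone
- marker_1: square black marker pen lying on the bench, 142 x 15 x 15 mm, along its x axis from x = -56 to 88 mm; origin on its underside; leave alone
- marker_2: square black marker pen lying on the bench, same as marker_1; leave alone

How it is judged:
On the way, in this order (a step that is already met when the one before it is completed fails the run):
1. the lid has been swung past vertical and rests open (value of joint lid above 2 rad), for 0.2 s.
2. the empty fingers have reached down to the floor of an empty well, deeper than the jars' tops (x of the grasp point in the frame of case between -0.064 and 0.064 m and y of the grasp point in the frame of case between -0.087 and 0.087 m and z of the grasp point in the frame of case below 0.036 m and contact force between the fingers and vial_a below 0.1 N and contact force between the fingers and vial_b below 0.1 N), for 0.04 s.
3. one of the two loose vials stands on the floor of a well, let go (((x of vial_a in the frame of case between -0.064 and 0.064 m and y of vial_a in the frame of case between -0.087 and 0.087 m and z of vial_a in the frame of case between 0 and 0.012 m and angle between vial_a's own z axis and vertical below 0.15 rad and contact force between the fingers and vial_a below 0.1 N) or (x of vial_b in the frame of case between -0.064 and 0.064 m and y of vial_b in the frame of case between -0.087 and 0.087 m and z of vial_b in the frame of case between 0 and 0.012 m and angle between vial_b's own z axis and vertical below 0.15 rad and contact force between the fingers and vial_b below 0.1 N))), for 0.2 s.
At the end, for the whole second after the job is handed in: the lid rests open (beyond 2.0 rad); both loose vials stand upright (within 0.15 rad), still and released, on the floor of wells of the case (underside less than 12 mm above the case's underside, so not on a jar); the five stored vials still stand on the floors of their wells (value of joint lid above 2 rad and x of vial_a in the frame of case between -0.064 and 0.064 m and y of vial_a in the frame of case between -0.087 and 0.087 m and z of vial_a in the frame of case between 0 and 0.012 m and angle between each of vial_a, vial_b, stored_1, stored_2, stored_3, stored_4, stored_5's own z axis and vertical below 0.15 rad and contact force between the fingers and vial_a below 0.1 N and x of vial_b in the frame of case between -0.064 and 0.064 m and y of vial_b in the frame of case between -0.087 and 0.087 m and z of vial_b in the frame of case between 0 and 0.012 m and contact force between the fingers and vial_b below 0.1 N and linear speed of each of vial_a, vial_b below 0.02 m/s and x of stored_1 in the frame of case between -0.064 and 0.064 m and y of stored_1 in the frame of case between -0.087 and 0.087 m and z of each of stored_1, stored_2, stored_3, stored_4, stored_5 in the frame of case below 0.012 m and x of stored_2 in the frame of case between -0.064 and 0.064 m and y of stored_2 in the frame of case between -0.087 and 0.087 m and x of stored_3 in the frame of case between -0.064 and 0.064 m and y of stored_3 in the frame of case between -0.087 and 0.087 m and x of stored_4 in the frame of case between -0.064 and 0.064 m and y of stored_4 in the frame of case between -0.087 and 0.087 m and x of stored_5 in the frame of case between -0.064 and 0.064 m and y of stored_5 in the frame of case between -0.087 and 0.087 m); the robot touches nothing.
It fails at once if a stored vial lifted, tipped or shifted by more than 20 mm (distance of any of stored_1, stored_2, stored_3, stored_4, stored_5 from where it was at the start of the episode above 0.02 m or angle between any of stored_1, stored_2, stored_3, stored_4, stored_5's own z axis and vertical above 0.35 rad).
It fails at once if the glue bottle or a loose pen moved by more than 30 mm, or the bottle tipped over (distance of any of glue, marker_1, marker_2 from where it was at the start of the episode above 0.03 m or angle between glue's own z axis and vertical above 0.5 rad).
It also fails if it takes over 72 s, if anything falls off the work surface, if the arm or the gripper's body presses on something with over 40 N, if the wrist force passes 120 N, or if a joint passes its speed limit or range.

## Robot

A 6-joint arm with a two-finger parallel gripper is mounted at the origin on the work surface. World frame = base frame: x ahead of the robot, y to its left, z up, the work surface at z = 0. Lengths are in m, angles in rad, forces in N, time in s.
With the tool pointing down it reaches from about 0.4 to 0.825 m from the base axis. Payload 7 kg.
Tool frame: the origin (TCP) lies on the front face of the gripper's body, between the roots of the fingers; the fingertips stand 66 mm ahead of it and the grasp point (between the pads) lies 47 mm ahead of it; z points along the fingers, y is the line along which they close (so a half turn about z gives the same grasp; the last joint's range is limited). The gripper opens to 88 mm and grips with 3 to 60 N. Pads are 19 mm wide; open, the fingers measure 130 mm over their backs; the gripper's body (78 mm by 193 mm) begins 47 mm behind the grasp point.
Start: joints at [-0.898, 0.359, 0.012, 0, -1.224, -0.288], TCP at [0.253, -0.626, 0.292] pointing down, gripper open.
Joint ranges: [-3.07, 3.07], [-1.43, 2.12], [-1.02, 1.25], [-3.03, 1.67], [-3.05, -0], [-3.03, 3.03]. Speed limits (rad/s): [2.39, 2.39, 3.01, 3.14, 3.14, 3.14].

## Interface

Orientations are given as [roll, pitch, yaw] about the fixed x, y, z axes, in that order (R = Rz(yaw) Ry(pitch) Rx(roll)).
In Python, from station import arm gives the robot as it stands. The module is installed in compiled form; this text tells all that it offers.
- The arm moves only by the tool move_arm, never from a script. Its argument "increments" is a list of rows, each an object of numbers: "jaw": the gripper command: -1 is shut, 1 is fully open, values between are in proportion; "dx", "dy", "dz": the shift along the tool's x, y, z in m; "twist": the turn about the tool's z in rad. A call has 1 to 12 rows; each row shifts and turns the commanded pose from where the row before left it, along the tool's axes as they then stand; what a row does not reach is not made up. A row lasts 1/12 s, in which the tool goes at most 41.7 mm and 7.16 degrees, less where a joint would pass 70% of its speed; a pose out of reach is approached as far as the arm can. A call is refused whole if a number of a shift passes 0.0417 or a number of a turn 0.125, either way. A call with a gripper value outside its range is refused whole. The fingers move at their own pace and stop on an object; "force" is the grip in N (left out, the last holds). Time passes only in rows, so rows that do not move let the fingers close. It gives the time, the measured TCP pose, the force, the opening and the grip force at its end, in the units of the state.
- arm.get_state(): the state, without advancing time (a new reading comes with each control period).
- arm.grab_frame(name): name is "scene" or "top" or "wrist"; returns the picture (420x560x3 uint8, blue, green, red); there is no depth.
- arm.camera_info(name): a dict with "K" (3x3 intrinsics, pixels), "k1" (the pictures are not rectified: a ray, as slopes to the right and down, at radius r is drawn at 1 + k1 r^2 times it, then the intrinsics apply), "extrinsics" (4x4, takes a point from camera to world coordinates). Camera axes: x right, y down, z forward; pixel columns grow to the right and rows downward; lengths in m; the calibration is good to about 2 mm. A picture is of the moment at which its call begins: read the wrist's pose just before it. camera_info takes no time and is no camera call; for the wrist camera it gives the pose at the moment of the call.
- arm.job_done(): hands the job in; it is judged then, once.
Trained networks look in the newest picture that a camera, given by its name, has taken for a name from the list of things; names that differ only in an ending like _2 or _b are one class to them, and where a whole thing is asked for, a point or a joint stands for the part that bears it (a point fixed in the world has none). Each returns a list of dicts, best first, with "score" (0 to 1); they miss things now and then, are a little off and sometimes report something else, mostly with a low value. They report only what shows in the picture. A call takes as long as a camera call.
- arm.find_in(camera, name): "position" ([x, y, z] in m, in world coordinates, good to about 4 mm: the middle of the surface that is visible of it).
- arm.silhouettes(camera, name): "pixels" (420x560 bool, what is visible of it).
- arm.pinpoint(camera, name): "position" ([x, y, z] in m, in world coordinates, good to about 4 mm: a listed point, or the origin of a listed thing).
The state is a dict: "t": time; "q": joint angles; "qd": joint speeds; "joint_efforts": joint torques, N m; "eef_pos": TCP position; "ee_rot": TCP orientation; "force": force on the tool from outside, world axes, zero at the start; "moment": the same for the moment, N m; "width": finger opening in m; "gripper_force": force on a finger pad.
Only numpy, scipy, OpenCV 4.12 (cv2) and the standard library are available. Lean on these libraries where they do the work, as an engineer would, in place of code of your own. Each camera call takes 0.05 s, during which the arm holds its last target. There are 200 camera calls.

## Working session

There is one attempt and no reset: what is moved stays moved. The work goes in short steps, Python scripts to look and compute and a tool call to move; the robot and the scene stay as the last step left them, time stands still between calls to the robot, and variables do not carry over. Pictures are saved under pics/ and viewed, at most 10 in all, crops included, and the job is handed in when it is done.

Besides the shell and the picture viewer there is one more tool, called as name([rows], argument=value, ...), one row to a line, values as JSON. move_arm: Moves the arm, as the interface text tells. Its arguments: {"type":"object","properties":{"increments":{"type":"array"},"force":{"type":"number"}},"required":["increments"]}

```bash
mkdir -p pics; cat > h.py <<'E'
import numpy as np, cv2
from station import arm
from scipy.spatial.transform import Rotation as R
def st():
    s=arm.get_state(); print('t',round(s['t'],2),'p',np.round(s['eef_pos'],4),'rpy',np.round(s['ee_rot'],3),'F',np.round(s['force'],1),'w',round(s['width'],4),'gf',round(s['gripper_force'],1)); return s
def rot(s): return R.from_euler('xyz',s['ee_rot']).as_matrix()
def proj(c,P):
    i=arm.camera_info(c);E=np.linalg.inv(i['extrinsics']);p=E[:3,:3]@np.array(P)+E[:3,3];a=p[:2]/p[2];a=a*(1+i['k1']*(a@a));K=i['K'];return np.array([K[0][0]*a[0]+K[0][2],K[1][1]*a[1]+K[1][2]])
E
python3 - <<'E'
from h import *
s=st();print(np.round(rot(s),2))
for c in ['scene','top']:
    cv2.imwrite(f'pics/{c}0.png',arm.grab_frame(c))
    for n in ['case','lid_handle','lid_hinge','vial_a','glue','marker_1']:
        print(c,n,[(np.round(d['position'],3).tolist(),round(d['score'],2)) for d in arm.pinpoint(c,n)][:4])
E
```

```text
t 0.0 p [ 0.2532 -0.6253  0.2912] rpy [ 3.14  -0.    -2.757] F [-0.5 -0.3  0.7] w 0.0876 gf 0.0
[[-0.93 -0.38 -0.  ]
 [-0.38  0.93  0.  ]
 [ 0.    0.   -1.  ]]
scene case [([0.563, 0.109, 0.001], 0.69)]
scene lid_handle [([0.518, 0.097, 0.122], 0.84)]
scene lid_hinge [([0.634, 0.122, 0.05], 0.85), ([0.448, -0.302, -0.0], 0.46)]
scene vial_a [([0.471, 0.387, -0.002], 0.85), ([0.453, -0.299, 0.0], 0.79)]
scene glue [([0.664, -0.18, 0.001], 0.9)]
scene marker_1 [([0.681, -0.299, 0.003], 0.91), ([0.332, -0.315, -0.002], 0.48)]
top case [([0.563, 0.11, -0.003], 0.68)]
top lid_handle [([0.511, 0.096, 0.121], 0.88)]
top lid_hinge []
top vial_a [([0.453, -0.3, -0.001], 0.79), ([0.468, 0.387, -0.006], 0.52)]
top glue [([0.664, -0.18, -0.0], 0.58)]
top marker_1 [([0.682, -0.298, -0.003], 0.69), ([0.328, -0.315, -0.0], 0.6)]
```

View pics/top0.png

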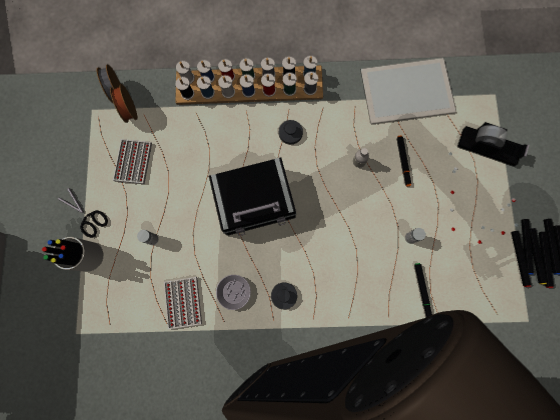

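View pics/scene0.png

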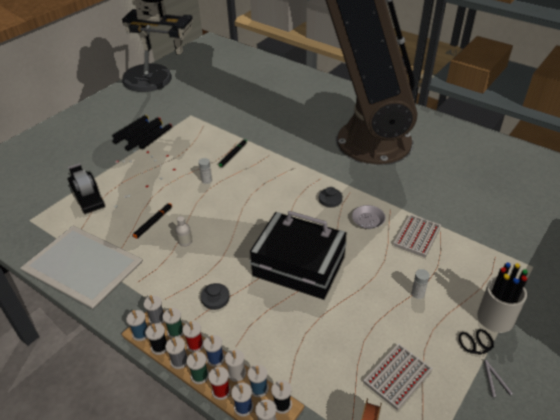

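```bash
python3 - <<'E'
from h import *
for c in ['top','scene']:
  for n in ['lid_handle','case']:
    for d in arm.silhouettes(c,n)[:1]:
      m=d['pixels'].astype(np.uint8);r=cv2.minAreaRect(cv2.findNonZero(m));print(c,n,m.sum(),r,[proj(c,p).round() for p in ([.514,.097,.125],[.635,.121,.05])])
E
```

```text
top lid_handle 4547 ((252.14706420898438, 194.58824157714844), (60.876441955566406, 77.61139678955078), 75.96376037597656) [array([255., 209.]), array([248., 170.])]
scene lid_handle 4870 ((298.946044921875, 244.70480346679688), (89.32975006103516, 64.11923217773438), 18.69898223876953) [array([307., 216.]), array([285., 273.])]
scene case 6139 ((298.2000427246094, 251.90000915527344), (92.65474700927734, 75.57843780517578), 18.434946060180664) [array([307., 216.]), array([285., 273.])]
```

The pictures show the shut case at about (252,195) in top, handle bar (232,213)–(280,205), and loose vials at (147,237) and (417,236). The pens and glue are on the right. The network positions agree with this. Next I turn the tool and fly over the handle.

move_arm([
  {"twist": -0.12},
  {"twist": -0.12},
  {"twist": -0.12},
  {"twist": -0.12},
  {"twist": -0.12},
  {"twist": -0.12},
  {"twist": -0.12},
  {"twist": -0.12},
  {"twist": -0.12},
  {"twist": -0.12},
  {"twist": -0.12},
  {"twist": -0.06},
])

```text
$.increments[0]: bad value
```

move_arm([
  {"dx": -0.033,"dy": -0.02},
  {"dx": -0.033,"dy": -0.02},
  {"dx": -0.033,"dy": -0.02},
  {"dx": -0.033,"dy": -0.02},
  {"dx": -0.033,"dy": -0.02},
  {"dx": -0.033,"dy": -0.02},
  {"dx": -0.033,"dy": -0.02},
  {"dx": -0.033,"dy": -0.02},
  {"dx": -0.033,"dy": -0.02},
  {"dx": -0.033,"dy": -0.02},
])

```text
$.increments[0]: bad value
```

move_arm([
  {"dx": -0.033,"dy": -0.02},
  {"dx": -0.033,"dy": -0.02},
  {"dx": -0.033,"dy": -0.02},
  {"dx": -0.033,"dy": -0.02},
  {"dx": -0.033,"dy": -0.02},
  {"dx": -0.033,"dy": -0.02},
  {"dx": -0.033,"dy": -0.02},
  {"dx": -0.033,"dy": -0.02},
  {"dx": -0.033,"dy": -0.02},
  {"dx": -0.02,"dy": -0.01},
  {},
  {},
])

```text
$.increments[0]: bad value
```

move_arm([
  {"jaw": 1,"dx": 0,"dy": 0,"dz": 0,"twist": -0.12},
  {"jaw": 1,"dx": 0,"dy": 0,"dz": 0,"twist": -0.12},
  {"jaw": 1,"dx": 0,"dy": 0,"dz": 0,"twist": -0.12},
  {"jaw": 1,"dx": 0,"dy": 0,"dz": 0,"twist": -0.12},
  {"jaw": 1,"dx": 0,"dy": 0,"dz": 0,"twist": -0.12},
  {"jaw": 1,"dx": 0,"dy": 0,"dz": 0,"twist": -0.12},
  {"jaw": 1,"dx": 0,"dy": 0,"dz": 0,"twist": -0.12},
  {"jaw": 1,"dx": 0,"dy": 0,"dz": 0,"twist": -0.12},
  {"jaw": 1,"dx": 0,"dy": 0,"dz": 0,"twist": -0.12},
  {"jaw": 1,"dx": 0,"dy": 0,"dz": 0,"twist": -0.12},
  {"jaw": 1,"dx": 0,"dy": 0,"dz": 0,"twist": -0.12},
  {"jaw": 1,"dx": 0,"dy": 0,"dz": 0,"twist": -0.06},
])

```text
t: 1.9
eef_pos: [0.2534, -0.6256, 0.2922]
ee_rot: [-3.142, -0.0, -1.37]
force: [-0.5, -0.1, 0.2]
width: 0.0875
gripper_force: 0.0
```

move_arm([
  {"jaw": 1,"dx": -0.033,"dy": -0.02,"dz": 0,"twist": 0},
  {"jaw": 1,"dx": -0.033,"dy": -0.02,"dz": 0,"twist": 0},
  {"jaw": 1,"dx": -0.033,"dy": -0.02,"dz": 0,"twist": 0},
  {"jaw": 1,"dx": -0.033,"dy": -0.02,"dz": 0,"twist": 0},
  {"jaw": 1,"dx": -0.033,"dy": -0.02,"dz": 0,"twist": 0},
  {"jaw": 1,"dx": -0.033,"dy": -0.02,"dz": 0,"twist": 0},
  {"jaw": 1,"dx": -0.033,"dy": -0.02,"dz": 0,"twist": 0},
  {"jaw": 1,"dx": -0.033,"dy": -0.02,"dz": 0,"twist": 0},
  {"jaw": 1,"dx": -0.033,"dy": -0.02,"dz": 0,"twist": 0},
  {"jaw": 1,"dx": -0.033,"dy": -0.02,"dz": 0,"twist": 0},
])

```text
t: 2.73
eef_pos: [0.3862, -0.2615, 0.2925]
ee_rot: [-3.141, -0.0, -1.377]
force: [1.6, -0.7, 0.2]
width: 0.0876
gripper_force: 0.0
```

move_arm([
  {"jaw": 1,"dx": -0.033,"dy": -0.02,"dz": 0,"twist": 0},
  {"jaw": 1,"dx": -0.033,"dy": -0.02,"dz": 0,"twist": 0},
  {"jaw": 1,"dx": -0.033,"dy": -0.02,"dz": 0,"twist": 0},
  {"jaw": 1,"dx": -0.033,"dy": -0.02,"dz": 0,"twist": 0},
  {"jaw": 1,"dx": -0.033,"dy": -0.02,"dz": 0,"twist": 0},
  {"jaw": 1,"dx": -0.033,"dy": -0.02,"dz": 0,"twist": 0},
  {"jaw": 1,"dx": -0.033,"dy": -0.02,"dz": 0,"twist": 0},
  {"jaw": 1,"dx": -0.033,"dy": -0.02,"dz": 0,"twist": 0},
  {"jaw": 1,"dx": -0.033,"dy": -0.02,"dz": 0,"twist": 0},
  {"jaw": 1,"dx": -0.025,"dy": -0.02,"dz": 0,"twist": 0},
  {"jaw": 1,"dx": 0,"dy": 0,"dz": 0,"twist": 0},
])

```text
t: 3.65
eef_pos: [0.5224, 0.0957, 0.292]
ee_rot: [-3.14, 0.0, -1.373]
force: [0.3, -0.0, 1.1]
width: 0.0878
gripper_force: 0.0
```

```bash
python3 - <<'E'
from h import *
s=st();i=arm.camera_info('wrist');print(np.round(i['extrinsics'],3),i['K'],i['k1'])
cv2.imwrite('pics/w1.png',arm.grab_frame('wrist'))
for n in ['lid_handle','lid_hinge','case']:
    print(n,[(np.round(d['position'],3).tolist(),round(d['score'],2)) for d in arm.pinpoint('wrist',n)][:3])
E
```

```text
t 3.65 p [0.5224 0.0957 0.292 ] rpy [-3.14   0.    -1.373] F [ 0.3 -0.   1.1] w 0.0878 gf 0.0
[[-0.981 -0.189 -0.049  0.536]
 [-0.195  0.947  0.254  0.028]
 [-0.001  0.258 -0.966  0.384]
 [ 0.     0.     0.     1.   ]] [[339.90241643   0.         274.89380418]
 [  0.         339.90241643 208.25863344]
 [  0.           0.           1.        ]] -0.03274382312030851
lid_handle [([0.514, 0.096, 0.125], 0.58)]
lid_hinge []
case [([0.565, 0.109, -0.0], 0.88)]
```

View pics/w1.png

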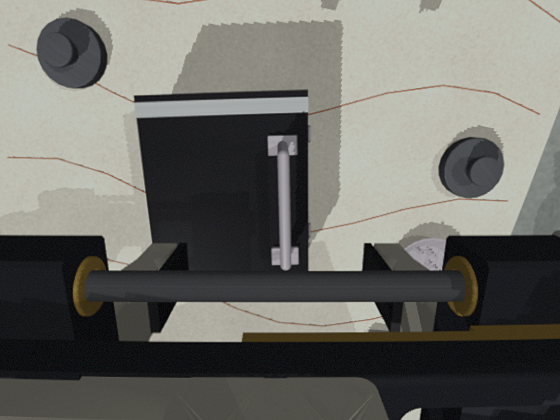

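The wrist view shows the bar from (284,150) to (287,266), nearly parallel to the tool's x. I back-project it onto z = 0.125 to get the yaw.

```bash
cat >> h.py <<'E'
def ray(c,uv,z):
    i=arm.camera_info(c);K=i['K'];E=np.array(i['extrinsics'])
    d=cv2.undistortPoints(np.array([[uv]],float),np.array(K),np.array([i['k1'],0,0,0]))[0,0]
    r=E[:3,:3]@np.array([d[0],d[1],1]);return E[:3,3]+r*(z-E[2,3])/r[2]
E
python3 - <<'E'
from h import *
a=ray('wrist',(284,150),.125);b=ray('wrist',(287,266),.125);print(a,b,b-a,np.arctan2(-(b-a)[0]*-1,-(b-a)[1]))
c=ray('wrist',(136,97),.092);d=ray('wrist',(306,91),.092);print(c,d,np.linalg.norm(c-d), np.arctan2(*(c-d)[1::-1]))
e=ray('wrist',(306,250),.092);print(e,d-e)
E
```

```text
[0.52211762 0.04486088 0.125     ] [0.50079993 0.13764347 0.125     ] [-0.02131769  0.09278259  0.        ] -2.915752562961709
[0.64926868 0.02821592 0.092     ] [ 0.51248415 -0.00281035  0.092     ] 0.14025917040342584 0.2230516538571547
[0.4826666  0.13320198 0.092     ] [ 0.02981755 -0.13601233  0.        ]
```

move_arm([
  {"jaw": 1,"dx": -0.002,"dy": 0.008,"dz": 0,"twist": -0.024},
  {"jaw": 0.2,"dx": 0,"dy": 0,"dz": 0.03,"twist": 0},
  {"jaw": 0.2,"dx": 0,"dy": 0,"dz": 0.03,"twist": 0},
  {"jaw": 0.0,"dx": 0,"dy": 0,"dz": 0.03,"twist": 0},
  {"jaw": 0.0,"dx": 0,"dy": 0,"dz": 0.024,"twist": 0},
  {"jaw": -1,"dx": 0,"dy": 0,"dz": 0,"twist": 0},
  {"jaw": -1,"dx": 0,"dy": 0,"dz": 0,"twist": 0},
  {"jaw": -1,"dx": 0,"dy": 0,"dz": 0,"twist": 0},
  {"jaw": -1,"dx": 0,"dy": 0,"dz": 0,"twist": 0},
  {"jaw": -1,"dx": 0,"dy": 0,"dz": 0,"twist": 0},
], force=15)

```text
t: 4.68
eef_pos: [0.5126, 0.0919, 0.18]
ee_rot: [-3.139, 0.001, -1.353]
force: [-0.4, -0.0, -0.1]
width: 0.0328
gripper_force: 0.0
```

```bash
python3 - <<'E'
from h import *
s=st()
th0=np.arctan2(.073,-.122);r=np.hypot(.122,.073)
p=lambda f:r*np.array([np.cos(th0-f),np.sin(th0-f)])
for a in np.arange(0,1.72,.1): d=p(a+.1)-p(a); print(round(a+.1,2),'dy',round(-d[0],4),'dz',round(-d[1],4))
E
```

```text
t 4.68 p [0.5126 0.0919 0.18  ] rpy [-3.139e+00  1.000e-03 -1.353e+00] F [-0.4 -0.  -0.1] w 0.0328 gf 0.0
0.1 dy -0.0079 dz -0.0118
0.2 dy -0.009 dz -0.011
0.3 dy -0.0101 dz -0.01
0.4 dy -0.011 dz -0.009
0.5 dy -0.0119 dz -0.0078
0.6 dy -0.0126 dz -0.0066
0.7 dy -0.0132 dz -0.0053
0.8 dy -0.0137 dz -0.0039
0.9 dy -0.014 dz -0.0026
1.0 dy -0.0142 dz -0.0012
1.1 dy -0.0142 dz 0.0003
1.2 dy -0.0141 dz 0.0017
1.3 dy -0.0139 dz 0.0031
1.4 dy -0.0135 dz 0.0044
1.5 dy -0.013 dz 0.0058
1.6 dy -0.0123 dz 0.007
1.7 dy -0.0116 dz 0.0082
1.8 dy -0.0107 dz 0.0094
```

move_arm([
  {"jaw": -1,"dx": 0,"dy": 0,"dz": 0,"twist": 0},
  {"jaw": -1,"dx": 0,"dy": 0,"dz": 0,"twist": 0},
  {"jaw": -1,"dx": 0,"dy": 0,"dz": 0,"twist": 0},
  {"jaw": -1,"dx": 0,"dy": 0,"dz": 0,"twist": 0},
  {"jaw": -1,"dx": 0,"dy": 0,"dz": 0,"twist": 0},
])

```text
t: 5.1
eef_pos: [0.5155, 0.0928, 0.1791]
ee_rot: [-3.134, 0.0, -1.352]
force: [16.0, -2.2, -11.9]
width: 0.0083
gripper_force: 15.0
```

move_arm([
  {"jaw": -1,"dx": 0,"dy": -0.004,"dz": 0,"twist": 0},
  {"jaw": -1,"dx": 0,"dy": -0.008,"dz": -0.012,"twist": 0},
  {"jaw": -1,"dx": 0,"dy": -0.009,"dz": -0.011,"twist": 0},
  {"jaw": -1,"dx": 0,"dy": -0.01,"dz": -0.01,"twist": 0},
  {"jaw": -1,"dx": 0,"dy": -0.011,"dz": -0.009,"twist": 0},
  {"jaw": -1,"dx": 0,"dy": -0.012,"dz": -0.008,"twist": 0},
])

```text
t: 5.6
eef_pos: [0.563, 0.1033, 0.2286]
ee_rot: [3.138, 0.0, -1.353]
force: [-6.7, 1.2, 5.5]
width: 0.0082
gripper_force: 15.0
```

move_arm([
  {"jaw": -1,"dx": 0,"dy": -0.0125,"dz": -0.0065,"twist": 0},
  {"jaw": -1,"dx": 0,"dy": -0.013,"dz": -0.005,"twist": 0},
  {"jaw": -1,"dx": 0,"dy": -0.0135,"dz": -0.004,"twist": 0},
  {"jaw": -1,"dx": 0,"dy": -0.014,"dz": -0.0025,"twist": 0},
  {"jaw": -1,"dx": 0,"dy": -0.014,"dz": -0.001,"twist": 0},
  {"jaw": -1,"dx": 0,"dy": -0.014,"dz": 0,"twist": 0},
  {"jaw": -1,"dx": 0,"dy": -0.014,"dz": 0.002,"twist": 0},
])

```text
t: 6.18
eef_pos: [0.6578, 0.1244, 0.2457]
ee_rot: [-3.142, 0.0, -1.352]
force: [-1.6, 1.8, 2.0]
width: 0.0083
gripper_force: 15.0
```

move_arm([
  {"jaw": -1,"dx": 0,"dy": -0.014,"dz": 0.003,"twist": 0},
  {"jaw": -1,"dx": 0,"dy": -0.0135,"dz": 0.0045,"twist": 0},
  {"jaw": -1,"dx": 0,"dy": -0.013,"dz": 0.006,"twist": 0},
  {"jaw": -1,"dx": 0,"dy": -0.006,"dz": 0.0035,"twist": 0},
  {"jaw": -1,"dx": 0,"dy": 0,"dz": 0,"twist": 0},
])

```text
t: 6.6
eef_pos: [0.7043, 0.1348, 0.2275]
ee_rot: [-3.14, 0.0, -1.352]
force: [1.0, 3.1, 2.3]
width: 0.0086
gripper_force: 15.0
```

move_arm([
  {"jaw": -0.6,"dx": 0,"dy": 0,"dz": 0,"twist": 0},
  {"jaw": -0.6,"dx": 0,"dy": 0,"dz": 0,"twist": 0},
  {"jaw": -0.6,"dx": 0,"dy": 0,"dz": -0.015,"twist": 0},
  {"jaw": -0.6,"dx": 0,"dy": 0,"dz": -0.02,"twist": 0},
  {"jaw": -0.6,"dx": 0,"dy": 0,"dz": -0.03,"twist": 0},
  {"jaw": -0.6,"dx": 0,"dy": 0,"dz": -0.03,"twist": 0},
  {"jaw": -1,"dx": 0,"dy": 0,"dz": -0.03,"twist": 0},
])

```text
t: 7.18
eef_pos: [0.7017, 0.1333, 0.3545]
ee_rot: [3.14, -0.0, -1.353]
force: [0.0, 0.7, 0.5]
width: 0.0148
gripper_force: 0.0
```

```bash
python3 - <<'E'
from h import *
s=st()
cv2.imwrite('pics/s2.png',arm.grab_frame('scene'))
for n in ['lid_handle','wells_mid']:
    print(n,[(np.round(d['position'],3).tolist(),round(d['score'],2)) for d in arm.pinpoint('scene',n)][:3])
E
```

```text
t 7.18 p [0.7017 0.1333 0.3545] rpy [ 3.14  -0.    -1.353] F [0.  0.7 0.5] w 0.0148 gf 0.0
lid_handle [([0.761, 0.151, 0.116], 0.75), ([0.562, 0.112, 0.045], 0.37), ([0.534, 0.032, 0.001], 0.24)]
wells_mid [([0.565, 0.113, 0.047], 0.91), ([0.548, 0.177, 0.006], 0.74)]
```

View pics/s2.png

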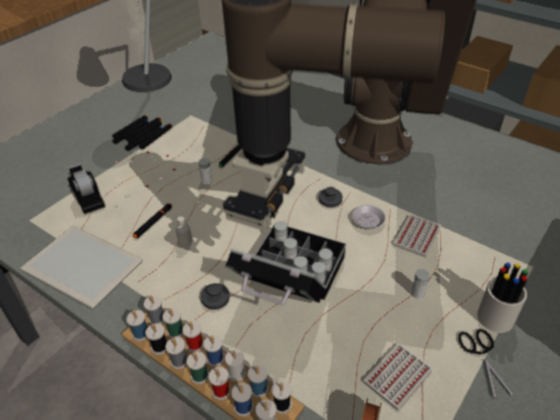

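The lid is open: its handle is at about (270,285) on the far side. The wells are visible at (300,260) with five caps. I move back over the case, close the fingers and look into the wells.

move_arm([
  {"jaw": -1,"dx": -0.0075,"dy": 0.034,"dz": -0.016,"twist": 0},
  {"jaw": -1,"dx": -0.0075,"dy": 0.034,"dz": -0.016,"twist": 0},
  {"jaw": -1,"dx": -0.0075,"dy": 0.034,"dz": -0.016,"twist": 0},
  {"jaw": -1,"dx": -0.0075,"dy": 0.034,"dz": -0.016,"twist": 0},
  {"jaw": -1,"dx": 0,"dy": 0,"dz": 0,"twist": 0},
  {"jaw": -1,"dx": 0,"dy": 0,"dz": 0,"twist": 0},
])

```text
t: 7.83
eef_pos: [0.5616, 0.1334, 0.4189]
ee_rot: [-3.139, 0.001, -1.352]
force: [1.0, 0.2, -0.8]
width: 0.0003
gripper_force: 0.0
```

```bash
python3 - <<'E'
from h import *
s=st()
im=arm.grab_frame('wrist');print(im.shape)
g=(255*(im[0:300]/255.)**.4).astype(np.uint8)
for n in ['wells_mid','case','lid_handle','lid_hinge','stored_1']:
    print(n,[(np.round(d['position'],3).tolist(),round(d['score'],2)) for d in arm.pinpoint('wrist',n)][:8])
C=np.array([.563,.108]);th=.222;M=np.array([[np.cos(th),-np.sin(th)],[np.sin(th),np.cos(th)]])
for x in(-.0675,-.0225,.0225,.0675):
  for y in (-.09,-.045,0,.045,.09):
    p=proj('wrist',[*(C+M@[x,y]),.046]).astype(int);cv2.circle(g,tuple(map(int,p)),2,(0,0,255),-1)
cv2.imwrite('pics/w3.png',cv2.resize(g[0:260,100:460],None,fx=2,fy=2))
E
```

```text
t 7.83 p [0.5616 0.1334 0.4189] rpy [-3.139e+00  1.000e-03 -1.352e+00] F [ 1.   0.2 -0.8] w 0.0003 gf 0.0
(420, 560, 3)
wells_mid [([0.565, 0.107, 0.039], 0.63), ([0.568, 0.09, 0.01], 0.33)]
case [([0.564, 0.109, -0.003], 0.77)]
lid_handle [([0.769, 0.156, 0.089], 0.91), ([0.592, 0.183, 0.002], 0.24)]
lid_hinge [([0.634, 0.129, 0.049], 0.67)]
stored_1 [([0.549, 0.176, 0.005], 0.82), ([0.59, 0.184, 0.001], 0.73), ([0.604, 0.139, 0.002], 0.66), ([0.568, 0.09, 0.005], 0.6), ([0.537, 0.031, 0.001], 0.6)]
```

View pics/w3.png

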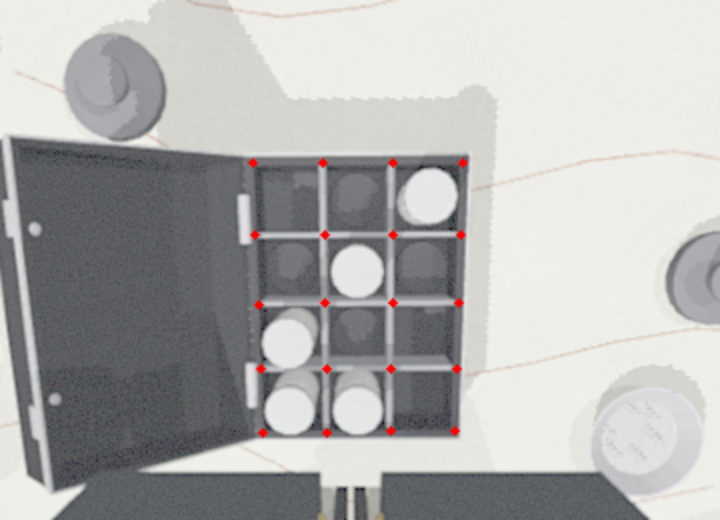

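The floor of the case is clear: vials at (x,y) = (-45,-67.5), (0,-22.5), (45,22.5), (45,67.5), (0,67.5). Round jars show at (0,-67.5), (45,-22.5), (-45,-22.5), (0,22.5). The wells at (45,-67.5), (-45,22.5) and (-45,67.5) look empty. I check the closed fingers' outline before probing.

```bash
python3 - <<'E'
from h import *
s=st();Rm=rot(s)
im=arm.grab_frame('wrist');g=(255*(im/255.)**.5).astype(np.uint8)
for z in (.066,.037):
  for y in (-.021,.021):
    p=proj('wrist',s['eef_pos']+Rm@[0.0095,y,z]);print(z,y,p.round());cv2.circle(g,tuple(map(int,p)),2,(0,0,255),-1)
cv2.imwrite('pics/w4.png',cv2.resize(g[200:420,150:400],None,fx=2.5,fy=2.5))
E
```

```text
t 8.13 p [0.564  0.1337 0.4156] rpy [ 3.139e+00 -1.000e-03 -1.353e+00] F [0.  0.7 0.1] w 0.0012 gf 0.0
0.066 -0.021 [234. 242.]
0.066 0.021 [318. 242.]
0.037 -0.021 [225. 267.]
0.037 0.021 [327. 267.]
```

View pics/w4.png

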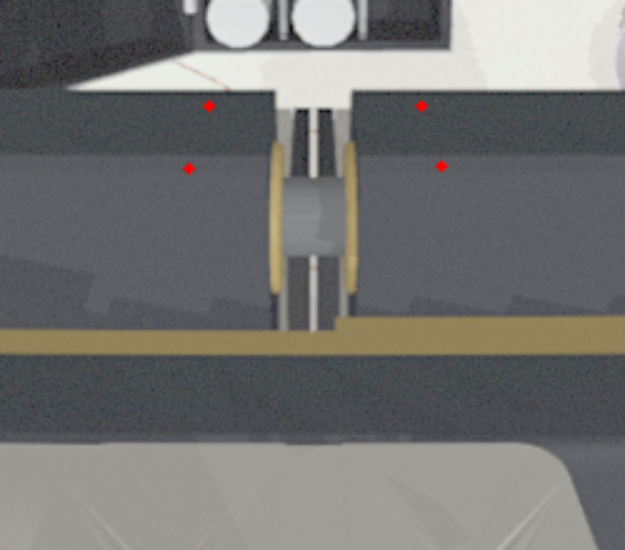

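```bash
python3 - <<'E'
from h import *
g=cv2.imread('pics/w1.png');g=(255*(g/255.)**.5).astype(np.uint8)
cv2.imwrite('pics/w1c.png',cv2.resize(g[225:350,90:460],None,fx=2,fy=2))
s=st();Rm=rot(s)
for y in (.044,.065):
  for z in (.066,.047,.03):
   for x in (.0095,-.0095): print(y,z,x,((proj('wrist',s['eef_pos']+Rm@[x,-y,z])-[90,225])*2).round(), ((proj('wrist',s['eef_pos']+Rm@[x,y,z])-[90,225])*2).round())
E
```

```text
t 8.18 p [0.564  0.1338 0.4157] rpy [ 3.139e+00 -1.000e-03 -1.353e+00] F [ 0.4 -0.5 -0.2] w 0.0005 gf 0.0
0.044 0.066 0.0095 [194.  35.] [548.  34.]
0.044 0.066 -0.0095 [200. 105.] [543. 104.]
0.044 0.047 0.0095 [173.  65.] [570.  65.]
0.044 0.047 -0.0095 [180. 142.] [563. 142.]
0.044 0.03 0.0095 [149.  99.] [594.  99.]
0.044 0.03 -0.0095 [158. 184.] [586. 183.]
0.065 0.066 0.0095 [111.  35.] [632.  34.]
0.065 0.066 -0.0095 [118. 104.] [625. 104.]
0.065 0.047 0.0095 [79. 65.] [664.  64.]
0.065 0.047 -0.0095 [ 89. 142.] [654. 141.]
0.065 0.03 0.0095 [45. 99.] [699.  98.]
0.065 0.03 -0.0095 [ 57. 183.] [687. 182.]
```

View pics/w1c.png

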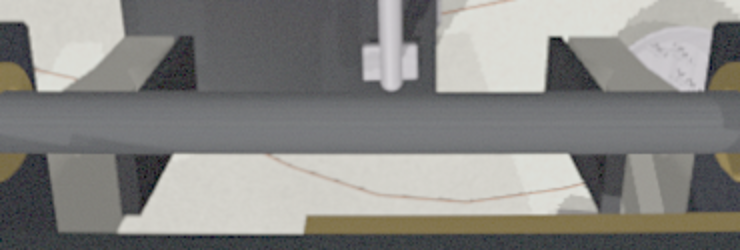

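move_arm([
  {"jaw": -1,"dx": 0,"dy": 0,"dz": 0,"twist": 0.12},
  {"jaw": -1,"dx": 0,"dy": 0,"dz": 0,"twist": 0.12},
  {"jaw": -1,"dx": 0,"dy": 0,"dz": 0,"twist": 0.12},
  {"jaw": -1,"dx": 0,"dy": 0,"dz": 0,"twist": 0.12},
  {"jaw": -1,"dx": 0,"dy": 0,"dz": 0,"twist": 0.12},
  {"jaw": -1,"dx": 0,"dy": 0,"dz": 0,"twist": 0.12},
  {"jaw": -1,"dx": 0,"dy": 0,"dz": 0,"twist": 0.12},
  {"jaw": -1,"dx": 0,"dy": 0,"dz": 0,"twist": 0.12},
  {"jaw": -1,"dx": 0,"dy": 0,"dz": 0,"twist": 0.12},
  {"jaw": -1,"dx": 0,"dy": 0,"dz": 0,"twist": 0.12},
  {"jaw": -1,"dx": 0,"dy": 0,"dz": 0,"twist": 0.12},
  {"jaw": -1,"dx": 0,"dy": 0,"dz": 0,"twist": 0.12},
])

```text
t: 9.18
eef_pos: [0.564, 0.1338, 0.4162]
ee_rot: [-3.141, -0.002, -2.799]
force: [0.2, 0.3, 0.2]
width: 0.0002
gripper_force: 0.0
```

move_arm([
  {"jaw": -1,"dx": 0,"dy": 0,"dz": 0,"twist": 0.12},
  {"jaw": -1,"dx": 0.031,"dy": 0.021,"dz": 0,"twist": 0.007},
  {"jaw": -1,"dx": 0.03,"dy": 0.021,"dz": 0.01,"twist": 0},
  {"jaw": -1,"dx": 0,"dy": 0,"dz": 0.035,"twist": 0},
  {"jaw": -1,"dx": 0,"dy": 0,"dz": 0.035,"twist": 0},
  {"jaw": -1,"dx": 0,"dy": 0,"dz": 0.035,"twist": 0},
  {"jaw": -1,"dx": 0,"dy": 0,"dz": 0.035,"twist": 0},
  {"jaw": -1,"dx": 0,"dy": 0,"dz": 0.035,"twist": 0},
  {"jaw": -1,"dx": 0,"dy": 0,"dz": 0.035,"twist": 0},
  {"jaw": -1,"dx": 0,"dy": 0,"dz": 0.035,"twist": 0},
  {"jaw": -1,"dx": 0,"dy": 0,"dz": 0.015,"twist": 0},
  {"jaw": -1,"dx": 0,"dy": 0,"dz": 0,"twist": 0},
])

```text
t: 10.18
eef_pos: [0.4929, 0.1596, 0.1427]
ee_rot: [-3.138, -0.008, -2.921]
force: [-0.2, -0.4, 1.1]
width: 0.0005
gripper_force: 0.0
```

```bash
cat >> h.py <<'E'
C=np.array([.563,.108]);TH=.222;M=np.array([[np.cos(TH),-np.sin(TH)],[np.sin(TH),np.cos(TH)]])
def err(xy,z,case=True):
    s=st();t=np.array([*(C+M@xy if case else xy),z]);d=rot(s).T@(t-s['eef_pos'])
    print('q',np.round(s['q'],2),'case xy',np.round(M.T@(s['eef_pos'][:2]-C),4),'tool delta',np.round(d,4));return d
E
python3 -c "
from h import *
err([-.0545,.0675],.080)"
```

```text
t 10.18 p [0.4929 0.1596 0.1427] rpy [-3.138 -0.008 -2.921] F [-0.2 -0.4  1.1] w 0.0005 gf 0.0
q [ 0.69  0.26 -0.52 -0.   -0.8  -2.04] case xy [-0.057   0.0658] tool delta [-0.003   0.0019  0.0626]
```

move_arm([
  {"jaw": -1,"dx": -0.0025,"dy": 0.002,"dz": 0.01,"twist": 0},
  {"jaw": -1,"dx": 0,"dy": 0,"dz": 0.01,"twist": 0},
  {"jaw": -1,"dx": 0,"dy": 0,"dz": 0.006,"twist": 0},
  {"jaw": -1,"dx": 0,"dy": 0,"dz": 0.004,"twist": 0},
  {"jaw": -1,"dx": 0,"dy": 0,"dz": 0,"twist": 0},
])

```text
t: 10.6
eef_pos: [0.4966, 0.1636, 0.1168]
ee_rot: [-3.141, -0.0, -2.92]
force: [0.5, 0.1, 0.1]
width: 0.0005
gripper_force: 0.0
```

```bash
python3 -c "
from h import *
err([-.0545,.0675],.080)"
```

```text
t 10.6 p [0.4966 0.1636 0.1168] rpy [-3.141 -0.    -2.92 ] F [0.5 0.1 0.1] w 0.0005 gf 0.0
q [ 0.69  0.3  -0.54 -0.   -0.73 -2.04] case xy [-0.0526  0.0688] tool delta [ 0.0019 -0.0013  0.0368]
```

move_arm([
  {"jaw": -1,"dx": 0.0015,"dy": -0.0015,"dz": 0.004,"twist": 0},
  {"jaw": -1,"dx": 0,"dy": 0,"dz": 0.005,"twist": 0},
  {"jaw": -1,"dx": 0,"dy": 0,"dz": 0.005,"twist": 0},
  {"jaw": -1,"dx": 0,"dy": 0,"dz": 0.004,"twist": 0},
  {"jaw": -1,"dx": 0,"dy": 0,"dz": 0,"twist": 0},
])

```text
t: 11.02
eef_pos: [0.4954, 0.1618, 0.0984]
ee_rot: [-3.141, -0.001, -2.92]
force: [-0.9, -0.1, -0.7]
width: 0.0
gripper_force: 0.1
```

move_arm([
  {"jaw": -1,"dx": 0,"dy": 0,"dz": 0.005,"twist": 0},
  {"jaw": -1,"dx": 0,"dy": 0,"dz": 0.005,"twist": 0},
  {"jaw": -1,"dx": 0,"dy": 0,"dz": 0.005,"twist": 0},
  {"jaw": -1,"dx": 0,"dy": 0,"dz": 0.003,"twist": 0},
  {"jaw": -1,"dx": 0,"dy": 0,"dz": 0,"twist": 0},
  {"jaw": -1,"dx": 0,"dy": 0,"dz": 0,"twist": 0},
])

```text
t: 11.52
eef_pos: [0.4954, 0.1617, 0.0809]
ee_rot: [-3.141, -0.001, -2.92]
force: [0.6, 0.1, -0.5]
width: 0.0005
gripper_force: 0.0
```

move_arm([
  {"jaw": -1,"dx": 0,"dy": 0,"dz": 0.002,"twist": 0},
  {"jaw": -1,"dx": 0,"dy": 0,"dz": 0.002,"twist": 0},
  {"jaw": -1,"dx": 0,"dy": 0,"dz": 0,"twist": 0},
])

```text
t: 11.77
eef_pos: [0.4954, 0.1617, 0.0769]
ee_rot: [-3.142, -0.0, -2.92]
force: [0.1, -0.5, -0.3]
width: 0.0004
gripper_force: 0.0
```

move_arm([
  {"jaw": -1,"dx": 0,"dy": 0,"dz": 0.002,"twist": 0},
  {"jaw": -1,"dx": 0,"dy": 0,"dz": 0.002,"twist": 0},
  {"jaw": -1,"dx": 0,"dy": 0,"dz": 0.001,"twist": 0},
  {"jaw": -1,"dx": 0,"dy": 0,"dz": 0.001,"twist": 0},
])

```text
t: 12.1
eef_pos: [0.4955, 0.1618, 0.0718]
ee_rot: [-3.141, -0.0, -2.919]
force: [-8.7, -0.3, 24.6]
width: 0.0004
gripper_force: 12.1
```

Floor felt at tip height of about 6 mm with 25 N, so this well is empty. I lift and go to the nearer vial, opening on the way.

move_arm([
  {"jaw": -1,"dx": 0,"dy": 0,"dz": -0.01,"twist": 0},
  {"jaw": -1,"dx": 0,"dy": 0,"dz": -0.03,"twist": 0},
  {"jaw": -1,"dx": 0,"dy": 0,"dz": -0.035,"twist": 0},
  {"jaw": -1,"dx": 0,"dy": 0,"dz": -0.035,"twist": 0},
  {"jaw": 0.8,"dx": 0,"dy": 0,"dz": -0.035,"twist": 0},
  {"jaw": 0.8,"dx": -0.004,"dy": 0.036,"dz": -0.015,"twist": 0},
  {"jaw": 0.8,"dx": -0.004,"dy": 0.038,"dz": -0.01,"twist": 0},
  {"jaw": 0.8,"dx": -0.004,"dy": 0.038,"dz": 0,"twist": 0},
  {"jaw": 0.8,"dx": -0.004,"dy": 0.038,"dz": 0,"twist": 0},
  {"jaw": 0.8,"dx": -0.004,"dy": 0.038,"dz": 0,"twist": 0},
  {"jaw": 0.8,"dx": -0.004,"dy": 0.037,"dz": 0,"twist": 0},
  {"jaw": 0.8,"dx": 0,"dy": 0,"dz": 0,"twist": 0},
])

```text
t: 13.1
eef_pos: [0.4688, 0.392, 0.2412]
ee_rot: [3.141, 0.001, -2.916]
force: [0.2, -0.2, -0.7]
width: 0.0486
gripper_force: 0.0
```

```bash
python3 - <<'E'
from h import *
s=st();arm.grab_frame('wrist')
print('wr',[(np.round(d['position'],3).tolist(),round(d['score'],2)) for d in arm.pinpoint('wrist','vial_a')][:6])
arm.grab_frame('scene')
print('sc',[(np.round(d['position'],3).tolist(),round(d['score'],2)) for d in arm.pinpoint('scene','vial_a')][:8])
err([.470,.387],.116,False)
E
```

```text
t 13.1 p [0.4688 0.392  0.2412] rpy [ 3.141e+00  1.000e-03 -2.916e+00] F [ 0.2 -0.2 -0.7] w 0.0486 gf 0.0
wr []
sc [([0.452, -0.304, 0.001], 0.81), ([0.47, 0.389, -0.002], 0.6)]
t 13.3 p [0.4692 0.386  0.2411] rpy [-3.141e+00 -1.000e-03 -2.920e+00] F [-0.5  0.2 -0.1] w 0.0645 gf 0.0
q [ 1.01  0.29 -0.21 -0.   -1.07 -2.36] case xy [-0.0303  0.2918] tool delta [-0.0011  0.0009  0.1251]
```

move_arm([
  {"jaw": 0.8,"dx": -0.001,"dy": 0.001,"dz": 0.035,"twist": 0},
  {"jaw": 0.8,"dx": 0,"dy": 0,"dz": 0.035,"twist": 0},
  {"jaw": 0.8,"dx": 0,"dy": 0,"dz": 0.03,"twist": 0},
  {"jaw": 0.8,"dx": 0,"dy": 0,"dz": 0.015,"twist": 0},
  {"jaw": 0.8,"dx": 0,"dy": 0,"dz": 0.01,"twist": 0},
  {"jaw": 0.8,"dx": 0,"dy": 0,"dz": 0,"twist": 0},
  {"jaw": -0.5,"dx": 0,"dy": 0,"dz": 0,"twist": 0},
  {"jaw": -0.5,"dx": 0,"dy": 0,"dz": 0,"twist": 0},
  {"jaw": -0.5,"dx": 0,"dy": 0,"dz": 0,"twist": 0},
  {"jaw": -0.5,"dx": 0,"dy": 0,"dz": 0,"twist": 0},
  {"jaw": -0.5,"dx": 0,"dy": 0,"dz": 0,"twist": 0},
  {"jaw": -0.5,"dx": 0,"dy": 0,"dz": 0,"twist": 0},
], force=12)

```text
t: 14.3
eef_pos: [0.4703, 0.388, 0.1168]
ee_rot: [3.141, 0.001, -2.92]
force: [-0.1, 0.6, -0.2]
width: 0.0445
gripper_force: 0.0
```

```bash
python3 - <<'E'
from h import *
err([.470,.387],.116,False)
E
```

```text
t 14.3 p [0.4703 0.388  0.1168] rpy [ 3.141e+00  1.000e-03 -2.920e+00] F [-0.1  0.6 -0.2] w 0.0445 gf 0.0
q [ 1.01  0.42 -0.35 -0.   -0.81 -2.36] case xy [-0.0288  0.2936] tool delta [ 0.0005 -0.0009  0.0008]
```

move_arm([
  {"jaw": -0.6,"dx": 0,"dy": 0,"dz": 0,"twist": 0},
  {"jaw": -0.6,"dx": 0,"dy": 0,"dz": 0,"twist": 0},
  {"jaw": -0.6,"dx": 0,"dy": 0,"dz": 0,"twist": 0},
  {"jaw": -0.6,"dx": 0,"dy": 0,"dz": 0,"twist": 0},
  {"jaw": -0.6,"dx": 0,"dy": 0,"dz": 0,"twist": 0},
])

```text
t: 14.72
eef_pos: [0.4703, 0.3879, 0.1162]
ee_rot: [3.142, 0.0, -2.92]
force: [-1.1, 0.3, 0.9]
width: 0.0316
gripper_force: 11.9
```

```bash
python3 - <<'E'
from h import *
err([-.045,.0675],.23)
E
```

```text
t 14.72 p [0.4703 0.3879 0.1162] rpy [ 3.142  0.    -2.92 ] F [-1.1  0.3  0.9] w 0.0316 gf 11.9
q [ 1.01  0.42 -0.35  0.   -0.81 -2.36] case xy [-0.0288  0.2934] tool delta [ 0.0162 -0.2259 -0.1138]
```

move_arm([
  {"jaw": -0.6,"dx": 0,"dy": 0,"dz": -0.015,"twist": 0},
  {"jaw": -0.6,"dx": 0,"dy": 0,"dz": -0.03,"twist": 0},
  {"jaw": -0.6,"dx": 0,"dy": 0,"dz": -0.035,"twist": 0},
  {"jaw": -0.6,"dx": 0,"dy": -0.01,"dz": -0.034,"twist": 0},
  {"jaw": -0.6,"dx": 0.003,"dy": -0.034,"dz": 0,"twist": 0},
  {"jaw": -0.6,"dx": 0.003,"dy": -0.036,"dz": 0,"twist": 0},
  {"jaw": -0.6,"dx": 0.003,"dy": -0.036,"dz": 0,"twist": 0},
  {"jaw": -0.6,"dx": 0.003,"dy": -0.036,"dz": 0,"twist": 0},
  {"jaw": -0.6,"dx": 0.003,"dy": -0.036,"dz": 0,"twist": 0},
  {"jaw": -0.6,"dx": 0.001,"dy": -0.026,"dz": 0,"twist": 0},
  {"jaw": -0.6,"dx": 0,"dy": -0.012,"dz": 0,"twist": 0},
  {"jaw": -0.6,"dx": 0,"dy": 0,"dz": 0,"twist": 0},
])

```text
t: 15.72
eef_pos: [0.5044, 0.1617, 0.2302]
ee_rot: [-3.142, -0.0, -2.922]
force: [-0.4, 0.4, -1.4]
width: 0.0319
gripper_force: 11.9
```

```bash
python3 - <<'E'
from h import *
arm.grab_frame('scene');print('sc',[(np.round(d['position'],3).tolist(),round(d['score'],2)) for d in arm.pinpoint('scene','vial_a')][:8])
arm.get_state();err([-.045,.0675],.123)
E
```

```text
sc [([0.505, 0.162, 0.113], 0.72), ([0.454, -0.302, 0.001], 0.62)]
t 15.82 p [0.5045 0.1639 0.2302] rpy [ 3.141  0.    -2.921] F [-0.  -0.7  0.2] w 0.032 gf 11.9
q [ 0.68  0.17 -0.39 -0.   -1.   -2.03] case xy [-0.0447  0.0674] tool delta [3.000e-04 1.000e-04 1.072e-01]
```

move_arm([
  {"jaw": -0.6,"dx": 0,"dy": 0,"dz": 0.02,"twist": 0},
  {"jaw": -0.6,"dx": 0,"dy": 0,"dz": 0.025,"twist": 0},
  {"jaw": -0.6,"dx": 0,"dy": 0,"dz": 0.015,"twist": 0},
  {"jaw": -0.6,"dx": 0,"dy": 0,"dz": 0.01,"twist": 0},
  {"jaw": -0.6,"dx": 0,"dy": 0,"dz": 0.01,"twist": 0},
  {"jaw": -0.6,"dx": 0,"dy": 0,"dz": 0,"twist": 0},
])

```text
t: 16.32
eef_pos: [0.5037, 0.1642, 0.1484]
ee_rot: [-3.141, -0.002, -2.919]
force: [-1.3, 0.4, -0.4]
width: 0.032
gripper_force: 11.9
```

move_arm([
  {"jaw": -0.6,"dx": 0,"dy": 0,"dz": 0.008,"twist": 0},
  {"jaw": -0.6,"dx": 0,"dy": 0,"dz": 0.008,"twist": 0},
  {"jaw": -0.6,"dx": 0,"dy": 0,"dz": 0.006,"twist": 0},
  {"jaw": -0.6,"dx": 0,"dy": 0,"dz": 0.004,"twist": 0},
  {"jaw": -0.6,"dx": 0,"dy": 0,"dz": 0.001,"twist": 0},
  {"jaw": -0.6,"dx": 0,"dy": 0,"dz": 0,"twist": 0},
])

```text
t: 16.82
eef_pos: [0.5043, 0.1637, 0.1229]
ee_rot: [-3.141, -0.0, -2.92]
force: [-1.5, 0.8, -0.6]
width: 0.0318
gripper_force: 11.9
```

move_arm([
  {"jaw": 0.0,"dx": 0,"dy": 0,"dz": 0,"twist": 0},
  {"jaw": 0.0,"dx": 0,"dy": 0,"dz": 0,"twist": 0},
  {"jaw": 0.0,"dx": 0,"dy": 0,"dz": 0,"twist": 0},
  {"jaw": 0.0,"dx": 0,"dy": 0,"dz": -0.01,"twist": 0},
  {"jaw": 0.0,"dx": 0,"dy": 0,"dz": -0.02,"twist": 0},
  {"jaw": 0.0,"dx": 0,"dy": 0,"dz": -0.035,"twist": 0},
  {"jaw": 0.0,"dx": 0,"dy": 0,"dz": -0.035,"twist": 0},
  {"jaw": 0.0,"dx": 0,"dy": 0,"dz": -0.035,"twist": 0},
  {"jaw": 0.0,"dx": 0,"dy": 0,"dz": 0,"twist": 0},
])

```text
t: 17.57
eef_pos: [0.5071, 0.1651, 0.2667]
ee_rot: [3.139, 0.012, -2.918]
force: [1.2, -0.3, 0.4]
width: 0.0435
gripper_force: 0.0
```

```bash
python3 - <<'E'
from h import *
s=st();arm.grab_frame('scene');print('sc',[(np.round(d['position'],3).tolist(),round(d['score'],2), np.round(M.T@(d['position'][:2]-C),3)) for d in arm.pinpoint('scene','vial_a')][:8])
ps=-1.349;x=np.array([np.cos(ps),np.sin(ps)]);y=np.array([np.sin(ps),-np.cos(ps)])
d=np.array([.453,-.302])-s['eef_pos'][:2];print(d@x,d@y,.24-s['eef_pos'][2])
E
```

```text
t 17.57 p [0.5071 0.1651 0.2667] rpy [ 3.139  0.012 -2.918] F [ 1.2 -0.3  0.4] w 0.0435 gf 0.0
sc [([0.453, -0.299, 0.001], 0.79, array([-0.197, -0.373])), ([0.505, 0.164, 0.006], 0.6, array([-0.044,  0.067])), ([0.329, -0.315, -0.001], 0.53, array([-0.321, -0.361]))]
0.44372484327751294 0.15549403183906862 -0.026657669580929078
```

move_arm([
  {"jaw": 0.5,"dx": 0,"dy": 0,"dz": 0,"twist": -0.12},
  {"jaw": 0.5,"dx": 0,"dy": 0,"dz": 0,"twist": -0.12},
  {"jaw": 0.5,"dx": 0,"dy": 0,"dz": 0,"twist": -0.12},
  {"jaw": 0.5,"dx": 0,"dy": 0,"dz": 0,"twist": -0.12},
  {"jaw": 0.5,"dx": 0,"dy": 0,"dz": 0,"twist": -0.12},
  {"jaw": 0.5,"dx": 0,"dy": 0,"dz": 0,"twist": -0.12},
  {"jaw": 0.5,"dx": 0,"dy": 0,"dz": 0,"twist": -0.12},
  {"jaw": 0.5,"dx": 0,"dy": 0,"dz": 0,"twist": -0.12},
  {"jaw": 0.5,"dx": 0,"dy": 0,"dz": 0,"twist": -0.12},
  {"jaw": 0.5,"dx": 0,"dy": 0,"dz": 0,"twist": -0.12},
  {"jaw": 0.5,"dx": 0,"dy": 0,"dz": 0,"twist": -0.12},
  {"jaw": 0.5,"dx": 0,"dy": 0,"dz": 0,"twist": -0.12},
])

```text
t: 18.67
eef_pos: [0.5038, 0.1635, 0.2574]
ee_rot: [3.14, -0.001, -1.474]
force: [-0.5, 0.3, -0.5]
width: 0.0656
gripper_force: 0.0
```

move_arm([
  {"jaw": 0.5,"dx": 0,"dy": 0,"dz": 0,"twist": -0.12},
  {"jaw": 0.5,"dx": 0.037,"dy": 0.013,"dz": 0,"twist": -0.011},
  {"jaw": 0.5,"dx": 0.037,"dy": 0.013,"dz": 0,"twist": 0},
  {"jaw": 0.5,"dx": 0.037,"dy": 0.013,"dz": 0,"twist": 0},
  {"jaw": 0.5,"dx": 0.037,"dy": 0.013,"dz": 0,"twist": 0},
  {"jaw": 0.5,"dx": 0.037,"dy": 0.013,"dz": 0,"twist": 0},
  {"jaw": 0.5,"dx": 0.037,"dy": 0.013,"dz": 0,"twist": 0},
  {"jaw": 0.5,"dx": 0.037,"dy": 0.013,"dz": 0,"twist": 0},
  {"jaw": 0.5,"dx": 0.037,"dy": 0.013,"dz": 0,"twist": 0},
  {"jaw": 0.5,"dx": 0.037,"dy": 0.013,"dz": 0,"twist": 0},
  {"jaw": 0.5,"dx": 0.037,"dy": 0.013,"dz": 0,"twist": 0},
  {"jaw": 0.5,"dx": 0.037,"dy": 0.013,"dz": 0,"twist": 0},
])

```text
t: 19.67
eef_pos: [0.4528, -0.2663, 0.2577]
ee_rot: [3.141, 0.001, -1.349]
force: [1.7, 1.1, 0.1]
width: 0.0657
gripper_force: 0.0
```

move_arm([
  {"jaw": 0.5,"dx": 0.035,"dy": 0.01,"dz": 0,"twist": 0},
  {"jaw": 0.5,"dx": 0,"dy": 0,"dz": 0.02,"twist": 0},
  {"jaw": 0.5,"dx": 0,"dy": 0,"dz": 0,"twist": 0},
])

```text
t: 19.92
eef_pos: [0.4495, -0.302, 0.2344]
ee_rot: [3.137, 0.004, -1.353]
force: [-1.4, 0.7, -1.4]
width: 0.0655
gripper_force: 0.0
```

```bash
python3 - <<'E'
from h import *
arm.grab_frame('wrist');print('wr',[(np.round(d['position'],3).tolist(),round(d['score'],2)) for d in arm.pinpoint('wrist','vial_a')][:4])
err([.453,-.301],.116,False)
E
```

```text
wr []
t 20.02 p [ 0.4509 -0.3008  0.2371] rpy [ 3.139e+00  2.000e-03 -1.350e+00] F [ 0.1  1.4 -0.2] w 0.0655 gf 0.0
q [-0.23  0.19 -0.36 -0.   -1.03  0.45] case xy [-0.1993 -0.3741] tool delta [ 0.0008 -0.0023  0.1211]
```

move_arm([
  {"jaw": 0.5,"dx": 0.001,"dy": -0.002,"dz": 0.035,"twist": 0},
  {"jaw": 0.5,"dx": 0,"dy": 0,"dz": 0.035,"twist": 0},
  {"jaw": 0.5,"dx": 0,"dy": 0,"dz": 0.026,"twist": 0},
  {"jaw": 0.5,"dx": 0,"dy": 0,"dz": 0.015,"twist": 0},
  {"jaw": 0.5,"dx": 0,"dy": 0,"dz": 0.01,"twist": 0},
  {"jaw": 0.5,"dx": 0,"dy": 0,"dz": 0,"twist": 0},
  {"jaw": -0.6,"dx": 0,"dy": 0,"dz": 0,"twist": 0},
  {"jaw": -0.6,"dx": 0,"dy": 0,"dz": 0,"twist": 0},
  {"jaw": -0.6,"dx": 0,"dy": 0,"dz": 0,"twist": 0},
  {"jaw": -0.6,"dx": 0,"dy": 0,"dz": 0,"twist": 0},
  {"jaw": -0.6,"dx": 0,"dy": 0,"dz": 0,"twist": 0},
  {"jaw": -0.6,"dx": 0,"dy": 0,"dz": 0,"twist": 0},
], force=12)

```text
t: 21.02
eef_pos: [0.4542, -0.3016, 0.1177]
ee_rot: [-3.141, -0.0, -1.349]
force: [-0.6, 0.7, 0.7]
width: 0.0319
gripper_force: 11.9
```

move_arm([
  {"jaw": -0.6,"dx": 0,"dy": 0,"dz": 0,"twist": 0},
  {"jaw": -0.6,"dx": 0,"dy": 0,"dz": 0,"twist": 0},
  {"jaw": -0.6,"dx": 0,"dy": 0,"dz": 0,"twist": 0},
])

```text
t: 21.27
eef_pos: [0.4543, -0.3017, 0.1176]
ee_rot: [-3.141, -0.0, -1.349]
force: [-1.8, -0.7, 4.4]
width: 0.0319
gripper_force: 11.9
```

```bash
python3 - <<'E'
from h import *
err([-.045,.0225],.23)
E
```

```text
t 21.27 p [ 0.4543 -0.3017  0.1176] rpy [-3.141 -0.    -1.349] F [-1.8 -0.7  4.4] w 0.0319 gf 11.9
q [-0.23  0.33 -0.49  0.   -0.75  0.45] case xy [-0.1962 -0.3757] tool delta [-0.3982 -0.1513 -0.1126]
```

move_arm([
  {"jaw": -0.6,"dx": 0,"dy": 0,"dz": -0.015,"twist": 0},
  {"jaw": -0.6,"dx": 0,"dy": 0,"dz": -0.03,"twist": 0},
  {"jaw": -0.6,"dx": 0,"dy": 0,"dz": -0.035,"twist": 0},
  {"jaw": -0.6,"dx": -0.008,"dy": -0.003,"dz": -0.033,"twist": 0},
  {"jaw": -0.6,"dx": -0.03,"dy": -0.011,"dz": 0,"twist": 0},
  {"jaw": -0.6,"dx": -0.036,"dy": -0.014,"dz": 0,"twist": 0},
  {"jaw": -0.6,"dx": -0.036,"dy": -0.014,"dz": 0,"twist": 0},
  {"jaw": -0.6,"dx": -0.036,"dy": -0.014,"dz": 0,"twist": 0},
  {"jaw": -0.6,"dx": -0.036,"dy": -0.014,"dz": 0,"twist": 0},
  {"jaw": -0.6,"dx": -0.036,"dy": -0.014,"dz": 0,"twist": 0},
  {"jaw": -0.6,"dx": -0.036,"dy": -0.014,"dz": 0,"twist": 0},
  {"jaw": -0.6,"dx": -0.036,"dy": -0.014,"dz": 0,"twist": 0},
])

```text
t: 22.27
eef_pos: [0.4992, 0.0079, 0.2301]
ee_rot: [3.142, 0.0, -1.349]
force: [0.5, -0.0, -0.4]
width: 0.0317
gripper_force: 11.9
```

move_arm([
  {"jaw": -0.6,"dx": -0.036,"dy": -0.014,"dz": 0,"twist": 0},
  {"jaw": -0.6,"dx": -0.036,"dy": -0.014,"dz": 0,"twist": 0},
  {"jaw": -0.6,"dx": -0.025,"dy": -0.008,"dz": 0,"twist": 0},
  {"jaw": -0.6,"dx": -0.011,"dy": -0.004,"dz": 0,"twist": 0},
  {"jaw": -0.6,"dx": 0,"dy": 0,"dz": 0,"twist": 0},
  {"jaw": -0.6,"dx": 0,"dy": 0,"dz": 0,"twist": 0},
])

```text
t: 22.77
eef_pos: [0.5144, 0.1203, 0.2297]
ee_rot: [3.14, -0.0, -1.348]
force: [0.1, -1.2, 0.1]
width: 0.0322
gripper_force: 11.9
```

```bash
python3 - <<'E'
from h import *
arm.grab_frame('scene');print('sc',[(np.round(d['position'],3).tolist(),round(d['score'],2),np.round(M.T@(d['position'][:2]-C),3)) for d in arm.pinpoint('scene','vial_a')][:8])
err([-.045,.0225],.124)
E
```

```text
sc [([0.506, 0.164, 0.001], 0.65, array([-0.044,  0.067])), ([0.515, 0.118, 0.112], 0.43, array([-0.044,  0.021]))]
t 22.87 p [0.5144 0.1192 0.2299] rpy [ 3.141 -0.    -1.349] F [ 0.1  0.  -0.5] w 0.0319 gf 11.9
q [ 0.6   0.17 -0.4  -0.   -1.   -0.38] case xy [-0.0449  0.0217] tool delta [-0.0009 -0.      0.1059]
```

move_arm([
  {"jaw": -0.6,"dx": -0.001,"dy": 0,"dz": 0.02,"twist": 0},
  {"jaw": -0.6,"dx": 0,"dy": 0,"dz": 0.025,"twist": 0},
  {"jaw": -0.6,"dx": 0,"dy": 0,"dz": 0.015,"twist": 0},
  {"jaw": -0.6,"dx": 0,"dy": 0,"dz": 0.01,"twist": 0},
  {"jaw": -0.6,"dx": 0,"dy": 0,"dz": 0.01,"twist": 0},
  {"jaw": -0.6,"dx": 0,"dy": 0,"dz": 0,"twist": 0},
])

```text
t: 23.37
eef_pos: [0.5139, 0.1201, 0.1486]
ee_rot: [3.139, -0.001, -1.35]
force: [-0.5, 0.5, -1.1]
width: 0.032
gripper_force: 11.9
```

move_arm([
  {"jaw": -0.6,"dx": 0,"dy": 0,"dz": 0.008,"twist": 0},
  {"jaw": -0.6,"dx": 0,"dy": 0,"dz": 0.008,"twist": 0},
  {"jaw": -0.6,"dx": 0,"dy": 0,"dz": 0.006,"twist": 0},
  {"jaw": -0.6,"dx": 0,"dy": 0,"dz": 0.004,"twist": 0},
  {"jaw": -0.6,"dx": 0,"dy": 0,"dz": 0,"twist": 0},
  {"jaw": -0.6,"dx": 0,"dy": 0,"dz": 0,"twist": 0},
])

```text
t: 23.87
eef_pos: [0.5146, 0.1213, 0.1241]
ee_rot: [3.142, -0.0, -1.349]
force: [-0.3, -0.1, -0.0]
width: 0.0317
gripper_force: 11.9
```

Its underside is now about 0.5 mm above the floor. I release and retreat.

move_arm([
  {"jaw": 0.0,"dx": 0,"dy": 0,"dz": 0,"twist": 0},
  {"jaw": 0.0,"dx": 0,"dy": 0,"dz": 0,"twist": 0},
  {"jaw": 0.0,"dx": 0,"dy": 0,"dz": 0,"twist": 0},
  {"jaw": 0.0,"dx": 0,"dy": 0,"dz": -0.01,"twist": 0},
  {"jaw": 0.0,"dx": 0,"dy": 0,"dz": -0.02,"twist": 0},
  {"jaw": 0.0,"dx": 0,"dy": 0,"dz": -0.035,"twist": 0},
  {"jaw": 0.0,"dx": 0,"dy": 0,"dz": -0.035,"twist": 0},
  {"jaw": 0.0,"dx": 0,"dy": 0,"dz": -0.035,"twist": 0},
  {"jaw": 0.0,"dx": 0,"dy": 0,"dz": -0.035,"twist": 0},
  {"jaw": 0.0,"dx": 0,"dy": 0,"dz": -0.035,"twist": 0},
  {"jaw": 0.0,"dx": -0.02,"dy": 0,"dz": -0.03,"twist": 0},
  {"jaw": 0.0,"dx": 0,"dy": 0,"dz": 0,"twist": 0},
])

```text
t: 24.87
eef_pos: [0.5118, 0.1424, 0.3672]
ee_rot: [-3.13, 0.003, -1.348]
force: [2.1, 0.4, 0.8]
width: 0.0439
gripper_force: 0.0
```

```bash
python3 - <<'E'
from h import *
st()
g=arm.grab_frame('wrist')
for n in ['vial_a','lid_handle']:
  print(n,[(np.round(d['position'],3).tolist(),round(d['score'],2),np.round(M.T@(d['position'][:2]-C),3)) for d in arm.pinpoint('wrist',n)][:8])
cv2.imwrite('pics/w9.png',(255*(g/255.)**.5).astype(np.uint8))
E
```

```text
t 24.87 p [0.5118 0.1424 0.3672] rpy [-3.130e+00  3.000e-03 -1.348e+00] F [2.1 0.4 0.8] w 0.0439 gf 0.0
vial_a [([0.512, 0.122, 0.005], 0.93, array([-0.047,  0.025])), ([0.5, 0.159, 0.005], 0.73, array([-0.051,  0.064]))]
lid_handle [([0.766, 0.155, 0.086], 0.7, array([0.209, 0.001])), ([0.635, 0.123, 0.051], 0.59, array([ 0.073, -0.001]))]
```

View pics/w9.png

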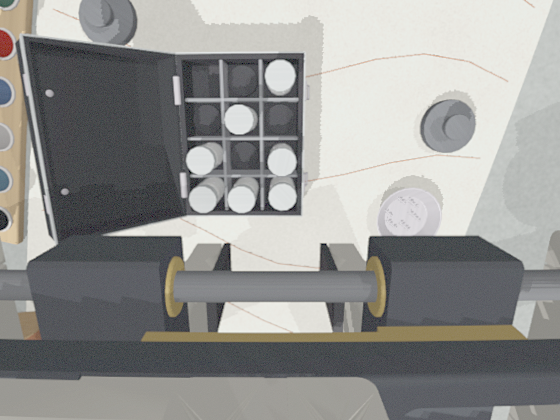

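The picture shows all seven vials upright in their wells, with the new ones at (282,160) and (282,195). The lid is open and the arm is clear, so I hand in.

```bash
python3 -c "
from station import arm
print(arm.job_done())"
```

```text
the job is handed in; nothing more can be done
None
```

I opened the lid against its stop, touched the floor of an empty well with the closed fingers, stood both loose vials released on the floors of empty wells, and handed the job in; no verdict came back.

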